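# Draw the long palette knife out from under the sliding cutlery tray

### The job

The long palette knife lies in the lower tier of the cutlery organiser, its handle half hidden by the short top tray. Slide the top tray all the way along to the blade end and leave it there, take the knife by its handle without gripping the blade, tilt it and draw it out through the opening without wrenching it against the organiser. Finish still holding it in the gripper, level and well clear (at least 8 cm) above the organiser, with the wooden spoon beside it and the things standing round about left alone.

Things in the scene. Friction and masses are not known exactly. Their poses are not given: they have to be found in the camera images.
- organiser: Fixed open cutlery organiser of light wood on the worktop. Origin: centre of its underside, z up; outside 240 mm along x, 356 mm along y (long axis). Long sides 8 mm thick, 62 mm high; end walls 8 mm thick, 55 mm high. A lengthwise partition (x = 18 to 24 mm, top at z = 45 mm) parts a wide bay with the palette knife from a narrow bay with a wooden spoon. Knife handle toward +y.
- knife_bay (a point): Centre of the inner floor of the organiser's wide bay where the palette knife lies, 8 mm above the worktop; axes as the organiser's. The bay is 130 mm wide (x) and 340 mm long (y), open above wherever the top tray is not.
- top_tray (a joint): Slide of the top tray, m: 0 = over the handle (+y) half, 0.178 = fully over the blade (-y) half; part-way at the start. The tray, 240 mm wide and 178 mm long (half the organiser), runs on the long rims; its middle is at organiser y = 89 mm minus the value. Underside 63 mm, wall tops 93 mm above the worktop. It takes about 2.5 N, stays where left and cannot be lifted off.
- tray_grip (a point): Point on the top tray's raised grip, moving with the tray: a lengthwise wooden bar 12 mm thick (organiser x) and 80 mm long (organiser y) in the middle of the tray, top 119 mm above the worktop; the point is 10 mm below its top, on its centre line. The bar rises 26 mm above the tray's walls; the nearest teaspoons, fixed in the tray, lie over 45 mm to its sides and lower.
- palette_knife: Long straight palette knife, 320 mm, about 0.1 kg, loose and flat on the bay's floor. Origin under the joint of handle and blade, level with the handle's underside; +x to the blade tip, z up as it lies. Black riveted handle x = -130 to 0 mm, 24 mm wide, 16 mm thick; steel blade x = 0 to 190 mm, 32 mm wide, 3 mm thick, z = 6.5 to 9.5 mm. It balances in the handle near the blade.
- knife_handle (a point): Point on the knife at the middle of the handle (knife x = -66 mm, half its thickness up); gripped here across its 24 mm width.
- knife_butt (a point): Free end of the knife's handle (knife x = -130 mm).
- knife_tip (a point): Round tip of the knife's blade (knife x = 190 mm).
- wooden_spoon: Wooden spoon, 310 x 47 x 14 mm, loose in the organiser's narrower compartment (not the tool wanted); origin at the centre of its underside.
- mug: White striped mug, 92 mm high, standing behind the organiser near the splashback; origin at the centre of its underside. Leave alone.
- timer: Round red and white kitchen timer, 64 mm across, 40 mm high, near the splashback; origin at the centre of its underside. Leave alone.
- tin: Small tin, 75 mm across, 58 mm high, near the splashback; origin at the centre of its underside. Leave alone.

How it is judged:
By the outcome, as a careful person would: the job done as asked, in the order asked, and still so for the second after the job is handed in, while the arm keeps its last pose, push and grip.
It also fails if it takes over 56 s, if anything falls off the work surface, if the arm or the gripper's body presses on something with over 40 N, if the wrist force passes 120 N, or if a joint passes its speed limit or range.

### The arm

A 7-joint arm with a two-finger parallel gripper is mounted at the origin on a cart in front of the work surface, level with it; the furniture and walls round the work are solid. World frame = base frame: x ahead of the robot, y to its left, z up, the work surface at z = 0. Lengths are in m, angles in rad, forces in N, time in s.
With the tool pointing down it reaches from about 0.35 to 0.9 m from the base axis. Payload 8.1 kg.
Tool frame: the origin (TCP) lies at the very end of the fingers, on their centre line; the grasp point (between the pads) lies 19 mm behind it (arm.tcp_to_grasp is the z of the grasp point in the tool frame, in m); z points along the fingers, y is the line along which they close (so a half turn about z gives the same grasp; the last joint's range is limited). The gripper opens to 92 mm and grips with 3 to 60 N. Pads are 19 mm wide; open, the fingers measure 130 mm over their backs; the gripper's body (75 mm by 190 mm) begins 47 mm behind the grasp point.
Start: joints at [1.029, 0.434, 0.025, 1.573, -0.012, 1.134, -0.075], TCP at [0.266, -0.566, 0.227] pointing down, gripper open.
Joint ranges: [-2.62, 2.62], [-0.44, 2.09], [-1.27, 1.32], [0.08, 2.57], [-1.32, 4.46], [0.12, 2], [-2.74, 2.74]. Speed limits (rad/s): [2.22, 2.22, 3.01, 3.01, 3.14, 3.14, 3.14].

### API

Orientations are given as a rotation vector (axis times angle).
In Python, from cell import readout, vision, sign_off, arm gives the robot as it stands. The module is installed in compiled form; this text tells all that it offers.
- The arm moves only by the shell command python3 -m creep 'ROWS' [FORCE]. ROWS is JSON, a list of rows, each a list of 5 numbers: the shift along the tool's x, y, z in units of 4 cm (1.0 is 4 cm), then the turn about the tool's z in units of 4 degrees (1.0 is 4 degrees), then the opening, from 0 (shut) to 1 (fully open). A call has 1 to 12 rows; each row shifts and turns the commanded pose from where the row before left it, along the tool's axes as they then stand; what a row does not reach is not made up. A row lasts 1/8 s, in which the tool goes at most 62.5 mm and 10.7 degrees, less where a joint would pass 70% of its speed; a pose out of reach is approached as far as the arm can. A call with a number of a shift or a turn outside -1 to 1 is refused whole. A call with a gripper value outside its range is refused whole. The fingers move at their own pace and stop on an object; FORCE is the grip in N (left out, the last holds). Time passes only in rows, so rows that do not move let the fingers close. It gives the time, the measured TCP pose, the force, the opening and the grip force at its end, in the units of the state.
- readout.observe(): the state, without advancing time (a new reading comes with each control period).
- vision.get_image(name): name is "scene" or "side" or "wrist"; returns a dict with "pixels" (384x512x3 uint8, blue, green, red), "z_map" (384x512 float32, m along the optical axis (not along the pixel's ray), 0 where there is no reading), "camera_matrix" (3x3 intrinsics, pixels), "k1" (the pictures are not rectified: a ray, as slopes to the right and down, at radius r is drawn at 1 + k1 r^2 times it, then the intrinsics apply), "position" and "rotation" of the camera in the world. Camera axes: x right, y up, looking along -z (the intrinsics and any distortion apply to the point x, -y, -z); pixel columns grow to the right and rows downward; lengths in m; the calibration is good to about 2 mm. A picture is of the moment at which its call begins.
- sign_off(): hands the job in; it is judged then, once.
The state is a dict: "clock": time; "joints": joint angles; "dq": joint speeds; "joint_efforts": joint torques, N m; "position": TCP position; "ee_rot": TCP orientation; "force": force on the tool from outside, world axes, zero at the start; "ft_torque": the same for the moment, N m; "width": opening from 0.0 (shut) to 1.0 (fully open); "gripper_force": force on a finger pad.
Only numpy, scipy, OpenCV 4.12 (cv2) and the standard library are available. Lean on these libraries where they do the work, as an engineer would, in place of code of your own. Each camera call takes 0.05 s, during which the arm holds its last target. There are 200 camera calls.

## Working session

There is one attempt and no reset: what is moved stays moved. The work goes in short steps, Python scripts to look and compute and a shell command to move; the robot and the scene stay as the last step left them, time stands still between calls to the robot, and variables do not carry over. Pictures are saved under pics/ and viewed, at most 10 in all, crops included, and the job is handed in when it is done.

```bash
mkdir -p pics
cat > h.py <<'E'
import numpy as np, cv2
from cell import readout, vision, sign_off, arm
def grab(n): return vision.get_image(n)
def ray(im,u,v):
    K=np.array(im['camera_matrix'],float); 
    xd,yd=(u-K[0,2])/K[0,0],(v-K[1,2])/K[1,1]
    d=cv2.undistortPoints(np.array([[[u,v]]],float),K,np.array([im['k1'],0,0,0.]))[0,0]
    return np.array(im['position']),np.array(im['rotation'])@np.array([d[0],-d[1],-1.])
def onplane(im,u,v,z):
    o,d=ray(im,u,v); return o+d*(z-o[2])/d[2]
def depthpt(im,u,v):
    o,d=ray(im,u,v); return o+d*np.median(im['z_map'][int(v)-1:int(v)+2,int(u)-1:int(u)+2])
def proj(im,p):
    K=np.array(im['camera_matrix'],float); c=np.array(im['rotation']).T@(np.array(p)-im['position'])
    x,y=c[0]/-c[2],-c[1]/-c[2]; s=1+im['k1']*(x*x+y*y)
    return K[0,0]*x*s+K[0,2],K[1,1]*y*s+K[1,2]
E
python3 - <<'E'
from h import *
import pickle
for n in ['scene','side']:
    im=grab(n); pickle.dump(im,open(n+'.pkl','wb')); cv2.imwrite(f'pics/{n}0.png',im['pixels'])
    print(n,np.round(im['position'],3),np.round(im['rotation'],2).tolist(),im['k1'])
s=readout.observe(); print(s['position'],s['ee_rot'],s['force'],arm.tcp_to_grasp)
E
```

```text
scene [0.238 0.619 0.528] [0.33, -1.41, -2.36] -0.07088592058885042
side [ 0.271 -1.2    0.727] [1.06, -0.15, -0.24] 0.023816161390880147
[ 0.26526718 -0.56540516  0.22601007] [-3.06496827e+00 -6.83383142e-01  7.68312966e-04] [-0.24894035 -0.48609221  0.0434521 ] -0.0188
```

View pics/scene0.png

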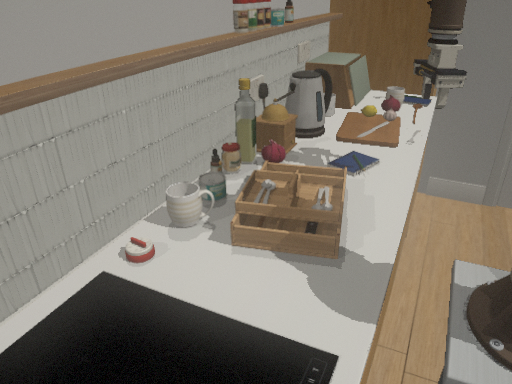

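View pics/side0.png

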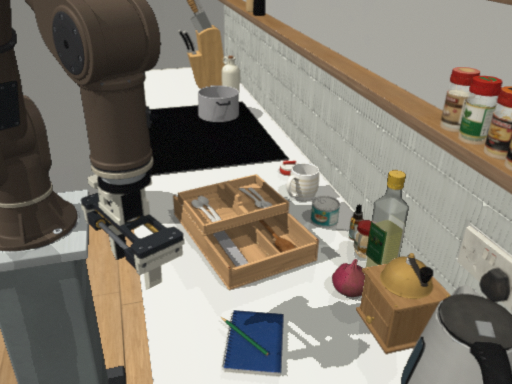

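```bash
sed -i "s/np.array(im\['rotation'\])/cv2.Rodrigues(np.array(im['rotation'],float))[0]/" h.py
cat >> h.py <<'E'
def cloud(im):
    K=np.array(im['camera_matrix'],float); h,w=im['z_map'].shape
    u,v=np.meshgrid(np.arange(w),np.arange(h)); 
    d=cv2.undistortPoints(np.stack([u,v],-1).reshape(-1,1,2).astype(float),K,np.array([im['k1'],0,0,0.]))[:,0]
    z=im['z_map'].reshape(-1,1); c=np.hstack([d[:,:1],-d[:,1:],-np.ones_like(z)])*z
    P=c@cv2.Rodrigues(np.array(im['rotation'],float))[0].T+im['position']; P[z[:,0]==0]=9
    return P.reshape(h,w,3)
E
python3 - <<'E'
from h import *
import pickle
allp=[]
for n,(r0,r1,c0,c1) in {'scene':(160,255,225,355),'side':(170,285,170,320)}.items():
    im=pickle.load(open(n+'.pkl','rb')); P=cloud(im)
    print(n,'table z',np.round(np.median(P[300,200] if n=='scene' else P[340,180],axis=0),4))
    hsv=cv2.cvtColor(im['pixels'],cv2.COLOR_BGR2HSV)
    m=(hsv[...,0]<25)&(hsv[...,1]>70)&(P[...,2]>.015)&(P[...,2]<.13)
    mm=np.zeros_like(m); mm[r0:r1,c0:c1]=1; m&=mm
    k,l,st,_=cv2.connectedComponentsWithStats(m.astype(np.uint8)); m=l==1+np.argmax(st[1:,4])
    q=P[m]; allp.append(q); r=cv2.minAreaRect(q[:,:2].astype(np.float32)); print(n,len(q),r,np.percentile(q,[1,99],axis=0).round(3).tolist())
    # tall bar points
    b=q[q[:,2]>.105]; print(' bar',len(b),b.mean(0) if len(b) else '',np.percentile(b,[2,98],axis=0).round(3).tolist() if len(b) else '')
q=np.vstack(allp); print(cv2.minAreaRect(q[:,:2].astype(np.float32)))
E
```

```text
scene table z 0.1741
scene 6982 ((0.5482198596000671, -0.2481432855129242), (0.2472696155309677, 0.4645363390445709), 13.828193664550781) [[0.39, -0.387, 0.017], [0.676, -0.005, 0.119]]
 bar 125 [ 0.52424955 -0.14434925  0.11722308] [[0.515, -0.189, 0.106], [0.536, -0.115, 0.122]]
side table z 0.0006
side 7213 ((0.5397451519966125, -0.20552045106887817), (0.2416946440935135, 0.35722318291664124), 11.923190116882324) [[0.395, -0.399, 0.016], [0.684, -0.055, 0.115]]
 bar 130 [ 0.5288308  -0.16449727  0.11481323] [[0.518, -0.196, 0.105], [0.541, -0.126, 0.121]]
((0.5483206510543823, -0.2481374740600586), (0.2478753924369812, 0.4641872048377991), 13.726876258850098)
```

```bash
python3 -m creep '[[0.4,-0.27,0,0,1],[0.8,-0.5,0,0,1],[0.86,-0.54,0,0,1],[0.86,-0.54,0,0,1],[0.86,-0.54,0,0,1],[0.86,-0.54,0,0,1],[0.86,-0.54,0,0,1],[0.86,-0.54,0,0,1],[0.86,-0.54,0,0,1],[0.86,-0.54,0,0,1],[0.86,-0.54,0,0,1],[0.86,-0.54,0,0,1]]' && python3 -m creep '[[0.3,-0.2,0,-1,1],[0,0,0,-1,1],[0,0,0,-1,1],[0,0,0,-1,1],[0,0,0,-1,1],[0,0,0,-1,1],[0,0,0,-1,1],[0,0,0,-1,1],[0,0,0,-1,1],[0,0,0,-1,1]]' && python3 -m creep '[[0,0,0,-1,1],[0,0,0,-1,1],[0,0,0,-1,1],[0,0,0,-1,1],[0,0,0,-1,1],[0,0,0,-1,1],[0,0,0,-1,1],[0,0,0,-1,1],[0,0,0,-1,1],[0,0,0,-0.2,1],[0,0,0,0,1]]'
cat >> h.py <<'E'
yaw=np.radians(11.9); OC=np.array([.540,-.2055])
EX=np.array([np.cos(yaw),np.sin(yaw)]); EY=np.array([-EX[1],EX[0]])
def org(p): d=np.array(p)[...,:2]-OC; return np.stack([d@EX,d@EY],-1)
def st():
    s=readout.observe(); R=cv2.Rodrigues(np.array(s['ee_rot'],float))[0]
    print('t',round(s['clock'],2),'pos',np.round(s['position'],4),'org',org(s['position']).round(4),'tooly deg',round(np.degrees(np.arctan2(R[1,1],R[0,1])),2),'z',R[:,2].round(3),'F',np.round(s['force'],1),'w',s['width'],s['gripper_force'],'q',np.round(s['joints'],2))
    return s
E
python3 - <<'E'
from h import *
import pickle
st(); im=grab('wrist'); pickle.dump(im,open('w1.pkl','wb')); cv2.imwrite('pics/w1.png',im['pixels']); P=cloud(im)
b=P[(P[...,2]>.105)&(P[...,2]<.13)]; o=org(b); print(len(b),np.percentile(np.hstack([o,b[:,2:]]),[1,50,99],axis=0).round(4), cv2.minAreaRect(o.astype(np.float32)))
E
```

```text
clock: 1.6
position: [0.5158, -0.1731, 0.2268]
ee_rot: [-3.066, -0.685, -0.0]
force: [-0.0, 0.3, -0.3]
width: 0.996
gripper_force: 0.0
clock: 2.85
position: [0.5226, -0.162, 0.2267]
ee_rot: [-2.644, -1.696, 0.0]
force: [0.3, 0.5, 0.6]
width: 1.001
gripper_force: 0.0
clock: 4.22
position: [0.5228, -0.1628, 0.2267]
ee_rot: [-1.979, -2.44, 0.0]
force: [0.3, -0.5, -0.3]
width: 1.002
gripper_force: 0.0
t 4.22 pos [ 0.5228 -0.1628  0.2267] org [-0.008   0.0453] tooly deg 11.91 z [-0.  0. -1.] F [ 0.3 -0.5 -0.3] w 1.002182875536277 0.0 q [ 0.53  0.35 -0.43  1.74  0.16  1.09  0.26]
1039 [[-0.0061  0.0153  0.1148]
 [-0.0005  0.0559  0.1199]
 [ 0.0054  0.0923  0.1219]] ((-0.0002655736170709133, 0.05333560332655907), (0.011632642708718777, 0.07888804376125336), 0.034588225185871124)
```

View pics/w1.png

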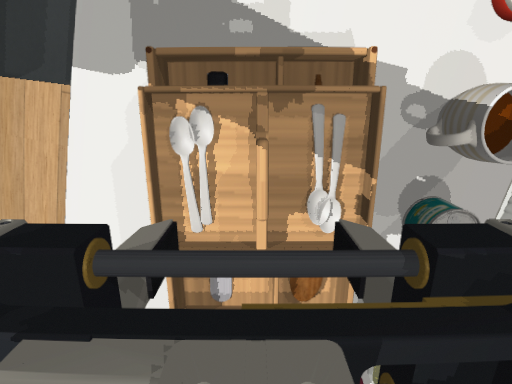

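```bash
python3 -m creep '[[0.1,0.1,0.5,0,0.5],[0.1,0.1,0.7,0,0.5],[0,0,0.7,0,0.5],[0,0,0.7,0,0.5],[0,0,0.5,0,0.5],[0,0,0.27,0,0.5],[0,0,0,0,0.5]]' 30 && python3 -m creep '[[0,0,0,0,0],[0,0,0,0,0],[0,0,0,0,0],[0,0,0,0,0],[0,0,0,0,0]]' 30
python3 -c "
from h import *
st()"
```

```text
clock: 5.15
position: [0.5289, -0.1539, 0.0916]
ee_rot: [-1.978, -2.439, 0.001]
force: [0.5, -0.6, -0.1]
width: 0.5
gripper_force: 0.0
clock: 5.78
position: [0.5274, -0.1546, 0.092]
ee_rot: [-1.978, -2.438, 0.004]
force: [-7.1, -1.3, 6.4]
width: 0.131
gripper_force: 30.0
t 5.78 pos [ 0.5274 -0.1546  0.092 ] org [-0.0018  0.0524] tooly deg 11.9 z [-0.003 -0.001 -1.   ] F [-7.1 -1.3  6.4] w 0.1307634923127618 29.978149719536304 q [ 0.47  0.5  -0.39  1.88  0.26  0.81  0.15]
```

```bash
python3 -m creep '[[-0.15,-0.03,0,0,0],[-0.3,0,0,0,0],[-0.5,0,0,0,0],[-0.5,0,0,0,0],[-0.5,0,0,0,0],[-0.5,0,0,0,0],[-0.5,0,0,0,0],[-0.3,0,0,0,0],[-0.2,0,0,0,0],[-0.1,0,0,0,0],[0,0,0,0,0]]'
python3 -c "
from h import *
st()"
```

```text
clock: 7.15
position: [0.5558, -0.2882, 0.0919]
ee_rot: [-1.97, -2.437, -0.003]
force: [-13.7, 17.9, 16.1]
width: 0.131
gripper_force: 30.0
t 7.15 pos [ 0.5558 -0.2882  0.0919] org [-0.0016 -0.0842] tooly deg 12.1 z [-0.005  0.006 -1.   ] F [-13.7  17.9  16.1] w 0.13054026348711403 30.00276379287243 q [ 0.64  0.61 -0.37  1.68  0.26  0.91  0.38]
```

```bash
python3 -m creep '[[-0.15,-0.08,-0.03,0,0],[0,0,0,0,0],[0,0,0,0,0]]'
python3 - <<'E'
from h import *
st(); im=grab('side'); cv2.imwrite('pics/side2.png',im['pixels'][150:310,140:340]); P=cloud(im)
hsv=cv2.cvtColor(im['pixels'],cv2.COLOR_BGR2HSV)
m=(hsv[...,0]<25)&(hsv[...,1]>70)&(P[...,2]>.083)&(P[...,2]<.096)
q=org(P[m]); q=q[(abs(q[:,0])<.15)&(abs(q[:,1])<.22)]; print(len(q),np.percentile(q,[1,99],axis=0).round(4))
E
```

```text
clock: 7.52
position: [0.5559, -0.2889, 0.092]
ee_rot: [-1.963, -2.44, -0.013]
force: [-4.3, 29.4, 5.1]
width: 0.128
gripper_force: 30.0
t 7.53 pos [ 0.5559 -0.2889  0.092 ] org [-0.0016 -0.0849] tooly deg 12.36 z [-0.003  0.013 -1.   ] F [-4.3 29.4  5.1] w 0.1283767213140604 29.996156841516495 q [ 0.65  0.61 -0.38  1.68  0.26  0.91  0.39]
1167 [[-0.1199 -0.1772]
 [ 0.1188 -0.0002]]
```

```bash
python3 -m creep '[[0,0,0,0,0.5],[0,0,0,0,0.5],[0,0,0,0,0.5],[0,0,-0.4,0,0.5],[0,0,-0.8,0,0.5],[0,0,-0.8,0,0.5],[0.2,-0.3,-0.8,0,0.5],[0.5,-0.5,-0.4,0,0.5],[0.4,-0.3,-0.2,0,0.5],[0,0,0,0,0.5],[0,0,0,0,0.5]]'
python3 - <<'E'
from h import *
import pickle
st(); im=grab('wrist'); pickle.dump(im,open('w3.pkl','wb')); cv2.imwrite('pics/w3.png',im['pixels'])
E
```

```text
clock: 8.95
position: [0.5035, -0.2662, 0.2289]
ee_rot: [1.979, 2.44, -0.0]
force: [-0.5, -0.3, -0.3]
width: 0.5
gripper_force: 0.0
t 8.95 pos [ 0.5035 -0.2662  0.2289] org [-0.0482 -0.0519] tooly deg 11.92 z [-0. -0. -1.] F [-0.5 -0.3 -0.3] w 0.49997037817625123 0.0 q [ 0.7   0.38 -0.42  1.68  0.17  1.12  0.44]
```

View pics/w3.png

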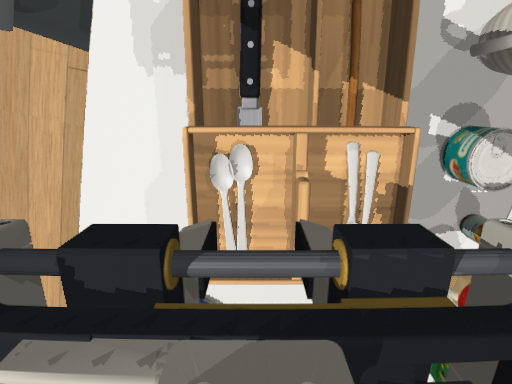

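Run:
```python
from h import *
import pickle
im=pickle.load(open('w3.pkl','rb')); P=cloud(im)
g=im['pixels'].max(2); m=(g<70); m[:, :225]=0; m[:,280:]=0; m[115:]=0
k,l,s_,_=cv2.connectedComponentsWithStats(m.astype(np.uint8)); m=l==1+np.argmax(s_[1:,4])
v,u=np.nonzero(m); print('px',u.min(),u.max(),v.min(),v.max(),'z med',np.median(P[m][:,2]))
for r in (5,20,35,50,65,80,90):
    c=np.nonzero(m[r])[0]
    if len(c): print(r,c.min(),c.max(),org(onplane(im,c.min()-.5,r,.024)).round(4),org(onplane(im,c.max()+.5,r,.024)).round(4))
w=onplane(im,250,98,.0175);print('joint',org(w))
```

```text
px 240 261 0 97 z med 0.026895269880717276
5 240 261 [-0.0648  0.1354] [-0.0401  0.1353]
20 240 261 [-0.0649  0.1199] [-0.0401  0.1199]
35 240 260 [-0.0651  0.1042] [-0.0411  0.1042]
50 240 260 [-0.0653  0.0882] [-0.0411  0.0882]
65 240 260 [-0.0655  0.0719] [-0.041   0.0719]
80 240 259 [-0.0657  0.0552] [-0.0421  0.0552]
90 240 259 [-0.0658  0.0439] [-0.0421  0.0439]
joint [-0.05350614  0.03503939]
```

```bash
python3 -m creep '[[0.4,-0.12,0,0,0.5],[0.8,0,0,0,0.5],[0.8,0,0,0,0.5],[0.8,0,0,0,0.5],[0.8,0,0.3,0,0.5],[0.4,0,0.7,0,0.5],[0,0,0.8,0,0.5],[0,0,0.8,0,0.5],[0,0,0.8,0,0.5],[0,0,0.8,0,0.5],[0,0,0.4,0,0.5],[0,0,0,0,0.5]]' 3 && python3 -m creep '[[0,0,0.4,0,0.5],[0,0,0.3,0,0.5],[0,0,0.13,0,0.5],[0,0,0,0,0.5],[0,0,0,0,0.5]]' 3
python3 - <<'E'
from h import *
import pickle
st(); im=grab('wrist'); pickle.dump(im,open('w4.pkl','wb')); cv2.imwrite('pics/w4.png',im['pixels'])
E
```

```text
clock: 10.5
position: [0.4648, -0.1097, 0.0445]
ee_rot: [-1.976, -2.439, 0.001]
force: [-0.5, 0.9, 0.4]
width: 0.497
gripper_force: 0.0
clock: 11.12
position: [0.4658, -0.1103, 0.0122]
ee_rot: [1.978, 2.44, 0.0]
force: [0.2, 0.6, 0.4]
width: 0.503
gripper_force: 0.0
t 11.12 pos [ 0.4658 -0.1103  0.0122] org [-0.053   0.1085] tooly deg 11.94 z [ 0. -0. -1.] F [0.2 0.6 0.4] w 0.5027332744582481 0.0 q [ 0.41  0.54 -0.38  2.11  0.37  0.55 -0.03]
```

View pics/w4.png

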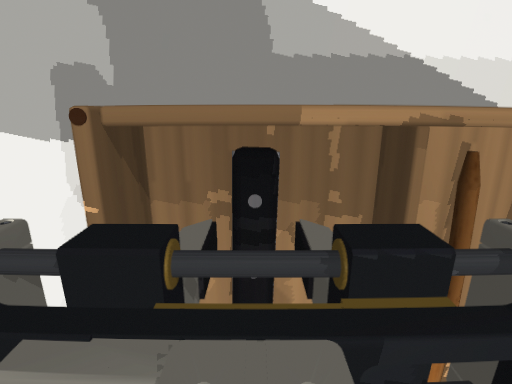

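```bash
python3 -m creep '[[0,0,0.05,0,0.2],[0,0,0,0,0],[0,0,0,0,0],[0,0,0,0,0],[0,0,0,0,0]]' 4 && python3 -m creep '[[0,0,-0.1,0,0],[0,0,-0.15,0,0],[0,0,-0.15,0,0],[0,0,-0.15,0,0],[0,0,0,0,0],[0,0,0,0,0]]' 4
python3 - <<'E'
from h import *
st(); im=grab('wrist'); P=cloud(im); cv2.imwrite('pics/w5.png',im['pixels'])
m=im['pixels'].max(2)<70; m[:,:215]=0; m[:,300:]=0; m[:100]=0; m[215:]=0
o=org(P[m]); z=P[m][:,2]; ok=(z<.12)&(z>0); c=np.polyfit(o[ok,1],z[ok],1); print('tilt deg',np.degrees(np.arctan(c[0])),'z at grip y',np.polyval(c,.108),'y range',np.percentile(o[ok,1],[2,98]),ok.sum())
E
```

```text
clock: 11.8
position: [0.4655, -0.1103, 0.0099]
ee_rot: [-1.978, -2.44, 0.0]
force: [-0.8, 0.6, -0.0]
width: 0.265
gripper_force: 4.0
clock: 12.55
position: [0.4656, -0.1103, 0.032]
ee_rot: [1.978, 2.44, 0.0]
force: [0.4, -0.1, -0.3]
width: 0.262
gripper_force: 4.0
t 12.55 pos [ 0.4656 -0.1103  0.032 ] org [-0.0532  0.1085] tooly deg 11.94 z [ 0. -0. -1.] F [ 0.4 -0.1 -0.3] w 0.261721989968363 4.000875502824783 q [ 0.43  0.51 -0.4   2.1   0.35  0.6  -0.01]
tilt deg 1.6986861832870668 z at grip y 0.05172703100607487 y range [0.13035181 0.16183818] 2971
```

```bash
cat >> h.py <<'E'
def tilt(im,r0=100,r1=215,zhi=.12):
    P=cloud(im); m=im['pixels'].max(2)<70; m[:,:215]=0; m[:,300:]=0; m[:r0]=0; m[r1:]=0
    k,l,s_,_=cv2.connectedComponentsWithStats(m.astype(np.uint8)); m=l==1+np.argmax(s_[1:,4])
    o=org(P[m]); z=P[m][:,2]; c=np.polyfit(o[:,1],z,1)
    v,u=np.nonzero(m); print('tilt deg',np.degrees(np.arctan(c[0])).round(2),'butt y,z',np.percentile(o[:,1],98).round(4),np.polyval(c,np.percentile(o[:,1],98)).round(4),'zspread',np.std(z-np.polyval(c,o[:,1])).round(4),'top row',v.min())
E
python3 - <<'E'
from h import *
import pickle
tilt(pickle.load(open('w4.pkl','rb'))); tilt(grab('wrist'))
E
```

```text
tilt deg 51.56 butt y,z 0.1623 0.048 zspread 0.0129 top row 146
tilt deg 51.47 butt y,z 0.1619 0.0709 zspread 0.0125 top row 148
```

View pics/w5.png

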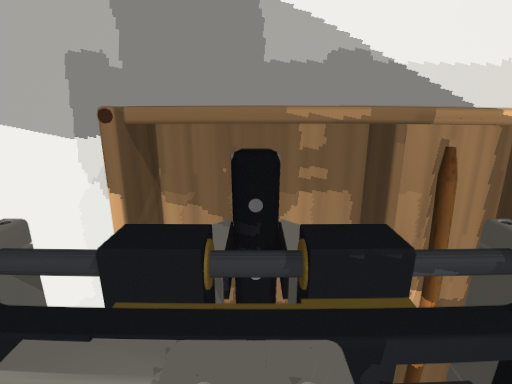

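Run:
```python
from h import *
import pickle
for im in (pickle.load(open('w4.pkl','rb')),grab('wrist')):
    P=cloud(im)[155:200,240:272]; P=P[im['pixels'][155:200,240:272].max(2)<70]; o=org(P); c=np.polyfit(o[:,1],P[:,2],1)
    print(np.degrees(np.arctan(c[0])), np.polyval(c,.15),o[:,1].min(),o[:,1].max())
    g=im['pixels'][140:215,225:285].max(2)<70
    for r in (20,60): c=np.nonzero(g[r])[0]; print(r,c.min(),c.max())
```

```text
51.57683339803233 0.030849592477259796 0.1361534015979262 7.263177053898935
20 7 54
60 7 52
51.50243285293338 0.054740622397995015 0.13803209208477504 7.263177053898935
20 6 54
60 7 53
```

```bash
cat >> h.py <<'E'
def tilt(im,ry=.15):
    P=cloud(im)[155:200,240:272]; P=P[(im['pixels'][155:200,240:272].max(2)<70)&(P[...,2]<1)]; o=org(P); c=np.polyfit(o[:,1],P[:,2],1)
    print('tilt',np.degrees(np.arctan(c[0])).round(2),'z@y',np.polyval(c,ry).round(4),(o[:,1].min().round(3),o[:,1].max().round(3)))
E
python3 - <<'E'
from h import *
import pickle
tilt(pickle.load(open('w4.pkl','rb'))); tilt(grab('wrist'))
im=grab('side'); P=cloud(im); o=org(P); hsv=cv2.cvtColor(im['pixels'],cv2.COLOR_BGR2HSV)
E
```

```text
tilt 1.2 z@y 0.0294 (np.float64(0.136), np.float64(0.16))
tilt 4.37 z@y 0.0543 (np.float64(0.138), np.float64(0.16))
```

```bash
python3 -m creep '[[0,0,-0.1,0,0],[0,0,-0.15,0,0],[0,0,-0.1,0,0],[0,0,0,0,0],[0,0,0,0,0]]' 3
python3 - <<'E'
from h import *
st(); tilt(grab('wrist'))
E
```

```text
clock: 13.42
position: [0.4656, -0.1103, 0.046]
ee_rot: [1.978, 2.44, 0.0]
force: [-0.4, 0.5, -0.6]
width: 0.264
gripper_force: 3.0
t 13.43 pos [ 0.4656 -0.1103  0.046 ] org [-0.0532  0.1085] tooly deg 11.94 z [ 0. -0. -1.] F [-0.4  0.5 -0.6] w 0.264429045231787 3.0000553652644157 q [ 0.44  0.49 -0.42  2.09  0.33  0.63  0.01]
tilt 5.27 z@y 0.0705 (np.float64(0.138), np.float64(0.161))
```

```bash
python3 -m creep '[[0,0,0,0,0],[0,0,0,0,0],[0,0,0,0,0],[0,0,-0.1,0,0],[0,0,-0.15,0,0],[0,0,-0.06,0,0],[0,0,0,0,0],[0,0,0,0,0]]' 45
python3 - <<'E'
from h import *
st(); tilt(grab('wrist'))
E
```

```text
clock: 14.48
position: [0.4655, -0.1103, 0.0583]
ee_rot: [-1.979, -2.44, 0.0]
force: [-0.4, 0.4, -1.7]
width: 0.257
gripper_force: 45.0
t 14.47 pos [ 0.4655 -0.1103  0.0583] org [-0.0533  0.1085] tooly deg 11.93 z [-0. -0. -1.] F [-0.4  0.4 -1.7] w 0.25732997775570526 44.999656677246094 q [ 0.45  0.47 -0.43  2.08  0.31  0.66  0.02]
tilt 5.26 z@y 0.083 (np.float64(0.138), np.float64(0.161))
```

```bash
python3 -m creep '[[0.15,0,-0.015,0,0],[0.3,0,-0.03,0,0],[0.4,0,-0.04,0,0],[0.4,0,-0.04,0,0],[0.3,0,-0.03,0,0],[0,0,0,0,0]]' 45
python3 - <<'E'
from h import *
st(); tilt(grab('wrist'),.21); im=grab('scene'); cv2.imwrite('pics/s6.png',cv2.resize(im['pixels'][110:290,150:420],None,fx=2.5,fy=2.5))
E
```

```text
clock: 15.28
position: [0.4527, -0.0484, 0.0647]
ee_rot: [1.976, 2.442, 0.0]
force: [0.8, 0.3, -1.0]
width: 0.254
gripper_force: 45.0
t 15.28 pos [ 0.4527 -0.0484  0.0647] org [-0.053   0.1717] tooly deg 12.06 z [ 0.  0. -1.] F [ 0.8  0.3 -1. ] w 0.2540194249618379 44.999651312828064 q [ 0.34  0.43 -0.45  2.13  0.3   0.65 -0.1 ]
tilt 4.85 z@y 0.0892 (np.float64(0.201), np.float64(0.224))
```

View pics/s6.png

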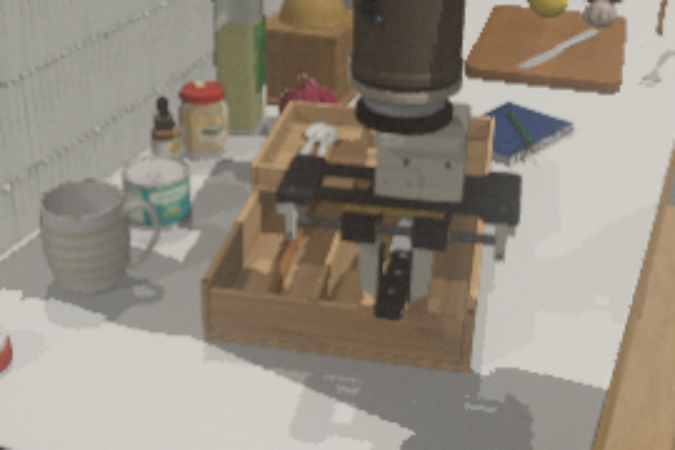

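```bash
python3 -m creep '[[0.2,0,-0.02,0,0],[0.4,0,-0.04,0,0],[0.5,0,-0.05,0,0],[0.5,0,-0.05,0,0],[0.5,0,-0.05,0,0],[0.5,0,-0.05,0,0],[0.4,0,-0.04,0,0],[0.2,0,-0.02,0,0],[0,0,0,0,0],[0,0,0,0,0]]' 45
python3 - <<'E'
from h import *
import pickle
st(); tilt(grab('wrist'),.332)
im=grab('side'); cv2.imwrite('pics/d7.png',cv2.resize(im['pixels'][120:290,140:330],None,fx=3.5,fy=3.5)); pickle.dump(im,open('d7.pkl','wb'))
E
```

```text
clock: 16.62
position: [0.4263, 0.075, 0.0772]
ee_rot: [1.979, 2.44, -0.001]
force: [-0.5, 0.4, -1.3]
width: 0.259
gripper_force: 45.0
t 16.62 pos [0.4263 0.075  0.0772] org [-0.0534  0.2979] tooly deg 11.89 z [-0. -0. -1.] F [-0.5  0.4 -1.3] w 0.2592528310904357 44.99969780445099 q [ 0.09  0.38 -0.48  2.16  0.29  0.66 -0.38]
tilt 5.06 z@y 0.1013 (np.float64(0.328), np.float64(0.35))
```

View pics/d7.png

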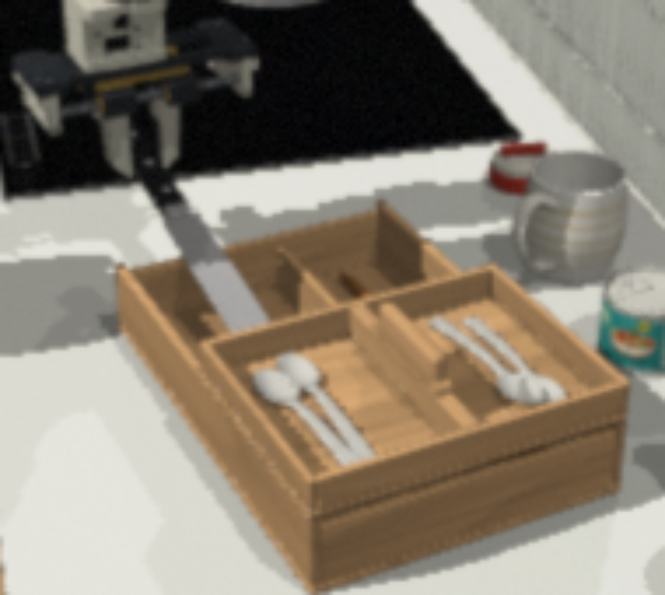

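```bash
python3 -m creep '[[0.4,0,-0.04,0,0],[0.6,0,-0.06,0,0],[0.2,0,-0.3,0,0],[0,0,-0.6,0,0],[0,0,-0.8,0,0],[0,0,-0.8,0,0],[0,0,-0.5,0,0],[0,0,-0.2,0,0],[0,0,0,0,0],[0,0,0,0,0]]' 45
python3 - <<'E'
from h import *
import pickle
st(); tilt(grab('wrist'),.36)
for n in('side','scene'):
    im=grab(n); P=cloud(im); o=org(P); g=im['pixels']
    m=(abs(o[...,0]+.053)<.02)&(o[...,1]>.0)&(o[...,1]<.29)&(P[...,2]>.135)&(P[...,2]<.26)
    x,y,z=o[m][:,0],o[m][:,1],P[m][:,2]
    if m.sum()<20: print(n,m.sum()); continue
    c=np.polyfit(y,z,1); r=z-np.polyval(c,y); k=abs(r)<.006; c=np.polyfit(y[k],z[k],1)
    print(n,k.sum(),'tilt',np.degrees(np.arctan(c[0])),'y',y[k].min(),y[k].max(),'z at tip',np.polyval(c,y[k].min()))
im=grab('side'); cv2.imwrite('pics/d8.png',cv2.resize(im['pixels'][60:290,100:330],None,fx=2.5,fy=2.5)); pickle.dump(im,open('d8.pkl','wb'))
E
```

```text
clock: 17.98
position: [0.4158, 0.1223, 0.2086]
ee_rot: [-1.978, -2.44, 0.002]
force: [0.8, -0.3, -1.0]
width: 0.261
gripper_force: 45.0
t 17.98 pos [0.4158 0.1223 0.2086] org [-0.0539  0.3464] tooly deg 11.94 z [-0.001 -0.    -1.   ] F [ 0.8 -0.3 -1. ] w 0.2607118712741269 44.99972641468048 q [ 0.08  0.19 -0.56  2.    0.12  0.98 -0.33]
tilt 4.98 z@y 0.2308 (np.float64(0.376), np.float64(0.398))
side 521 tilt 10.46914275009494 y 0.07964747651187712 0.2891693355357722 z at tip 0.17125283676864175
scene 97 tilt 13.991149191870331 y 0.1842126437545177 0.2893843785396027 z at tip 0.18946529357564493
```

View pics/d8.png

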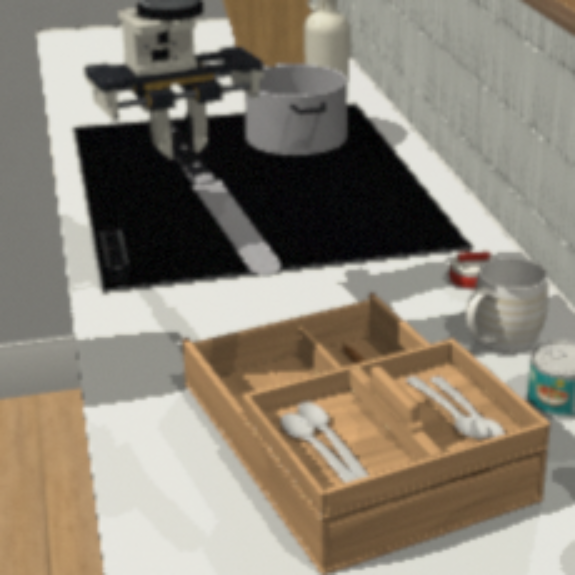

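Run:
```python
from h import *
import pickle
im=pickle.load(open('d8.pkl','rb')); P=cloud(im)
for u,v in((218,108),(240,108),(200,108),(250,140),(150,165),(205,167),(160,200)): print((u,v),P[v,u].round(3),org(P[v,u]).round(3))
sc=pickle.load(open('scene.pkl','rb')); Q=cloud(sc)
tgt=np.array([*(OC+EX*-.054+EY*.223),0]); print('tip target',tgt)
for im_,n in((sc,'scene'),(im,'side')):
    for y in (.21,.25,.3,.4,.5):
        p=np.array([*(OC+EX*-.054+EY*y),0.]); u,v=proj(im_,p); u,v=int(u),int(v)
        if 2<u<509 and 2<v<381:
            w=(P if n=='side' else Q)[v-2:v+3,u-2:u+3].reshape(-1,3); w=w[w[:,2]<1]; print(n,y,(u,v),im_['pixels'][v,u],np.median(w[:,2]).round(4) if len(w) else None)
```

```text
(218, 108) [0.657 0.586 0.066] [0.277 0.75 ]
(240, 108) [0.785 0.724 0.006] [0.431 0.859]
(200, 108) [0.596 0.655 0.047] [0.232 0.83 ]
(250, 140) [0.732 0.379 0.006] [0.309 0.533]
(150, 165) [0.35  0.259 0.007] [-0.09   0.493]
(205, 167) [ 0.467 -0.124  0.174] [-0.055  0.094]
(160, 200) [0.357 0.032 0.001] [-0.13  0.27]
tip target [0.44117698 0.00157248 0.        ]
scene 0.21 (303, 263) [127 134 136] 0.0023
scene 0.25 (301, 275) [187 195 198] 0.0018
scene 0.3 (297, 292) [189 195 197] 0.0013
scene 0.4 (288, 331) [185 193 193] 0.0017
side 0.21 (191, 203) [46 68 87] 0.0276
side 0.25 (186, 197) [52 76 97] 0.0513
side 0.3 (180, 190) [222 229 230] -0.0005
side 0.4 (169, 176) [221 228 229] 0.0003
side 0.5 (159, 164) [ 8 10  7] 0.0052
```

```bash
python3 -m creep '[[0.3,0,0,0,0],[0.6,0,0,0,0],[0.8,0,0,0,0],[0.8,0,0.2,0,0],[0.8,0,0.5,0,0],[0.6,0,0.7,0,0],[0.3,0,0.8,0,0],[0,0,0.8,0,0],[0,0,0.6,0,0],[0,0,0.4,0,0],[0,0,0.15,0,0],[0,0,0,0,0]]' 45
python3 - <<'E'
from h import *
st(); im=grab('side'); P=cloud(im); o=org(P)
m=(abs(o[...,0]+.054)<.013)&(o[...,1]>.23)&(o[...,1]<.43)&(P[...,2]>.008)&(P[...,2]<.08)
y,z=o[m][:,1],P[m][:,2]; c=np.polyfit(y,z,1); print(m.sum(),'tilt',np.degrees(np.arctan(c[0])),y.min(),np.polyval(c,y.min()))
E
```

```text
clock: 19.68
position: [0.3816, 0.2872, 0.0435]
ee_rot: [-1.978, -2.44, -0.0]
force: [0.1, 0.2, 0.4]
width: 0.255
gripper_force: 45.0
t 19.68 pos [0.3816 0.2872 0.0435] org [-0.0534  0.5148] tooly deg 11.94 z [ 0.  0. -1.] F [0.1 0.2 0.4] w 0.2548954739431214 44.99956727027893 q [-0.36  0.51 -0.52  2.09  0.41  0.65 -0.95]
289 tilt 9.842586076807383 0.252780045115798 0.007841207075245847
```

```bash
python3 -m creep '[[0,0,0.05,0,0],[0,0,0.1,0,0],[0,0,0.12,0,0],[0,0,0.12,0,0],[0,0,0.12,0,0],[0,0,0.12,0,0],[0,0,0.09,0,0],[0,0,0,0,0],[0,0,0,0,0]]' 4
python3 - <<'E'
from h import *
st()
E
python3 -m creep '[[0,0,0,0,0],[0,0,0,0,0],[0,0,0,0,0],[0,0,0,0,0],[0,0,-0.2,0,0],[0,0,-0.4,0,0],[0,0,-0.6,0,0],[0,0,-0.8,0,0],[0,0,-0.8,0,0],[0,0,-0.8,0,0],[0,0,-0.8,0,0],[0,0,-0.8,0,0]]' 55
python3 - <<'E'
from h import *
st(); im=grab('side'); P=cloud(im); o=org(P)
m=(abs(o[...,0]+.054)<.013)&(o[...,1]>.22)&(o[...,1]<.43)&(P[...,2]>.12)&(P[...,2]<.3)
y,z=o[m][:,1],P[m][:,2]; c=np.polyfit(y,z,1); print(m.sum(),'tilt',np.degrees(np.arctan(c[0])),y.min(),np.polyval(c,[y.min(),.5]))
E
```

```text
clock: 20.85
position: [0.3816, 0.2869, 0.0145]
ee_rot: [1.979, 2.44, -0.0]
force: [0.2, -0.4, -0.2]
width: 0.262
gripper_force: 4.0
t 20.85 pos [0.3816 0.2869 0.0145] org [-0.0535  0.5145] tooly deg 11.93 z [-0. -0. -1.] F [ 0.2 -0.4 -0.2] w 0.2620532335809182 3.9999686926603317 q [-0.39  0.55 -0.48  2.11  0.46  0.58 -0.99]
clock: 22.35
position: [0.3811, 0.2869, 0.2248]
ee_rot: [1.978, 2.441, 0.001]
force: [0.5, 0.2, -0.1]
width: 0.255
gripper_force: 55.0
t 22.35 pos [0.3811 0.2869 0.2248] org [-0.054   0.5146] tooly deg 11.97 z [ 0.001  0.    -1.   ] F [ 0.5  0.2 -0.1] w 0.25476454460538434 54.999656081199646 q [-0.22  0.27 -0.65  1.88  0.18  1.05 -0.74]
260 tilt 4.8791808219839155 0.24580277338351536 [0.21173901 0.23343836]
```

```bash
python3 -m creep '[[0,0,0,0,0],[0,0,0,0,0]]' 55 >/dev/null
python3 - <<'E'
from h import *
s=st(); im=grab('side'); P=cloud(im); o=org(P)
m=(abs(o[...,0]+.054)<.013)&(o[...,1]>.22)&(o[...,1]<.43)&(P[...,2]>.12)&(P[...,2]<.3)
y,z=o[m][:,1],P[m][:,2]; c=np.polyfit(y,z,1); print(m.sum(),'tilt',np.degrees(np.arctan(c[0])),y.min(),np.polyval(c,[y.min(),.5]))
tilt(grab('wrist'),s['position'][1]); print('rel butt z', )
im=grab('wrist'); Q=cloud(im)[155:200,240:272]; k=(im['pixels'][155:200,240:272].max(2)<70)&(Q[...,2]<1); print(np.median(Q[k],axis=0)-s['position'], (org(Q[k])[:,1].mean()-org(s['position'])[1]))
E
```

```text
t 22.65 pos [0.3811 0.2864 0.2221] org [-0.0541  0.5141] tooly deg 11.94 z [-0.001 -0.001 -1.   ] F [-0.4 -0.2 -1.2] w 0.26084435684359164 54.999425411224365 q [-0.22  0.27 -0.65  1.89  0.19  1.05 -0.74]
257 tilt 4.7424633295963385 0.24594075023275913 [0.20953837 0.23061541]
tilt 3.12 z@y 0.228 (np.float64(0.543), np.float64(0.566))
rel butt z
[-0.0071809   0.04050731  0.02054132] 0.04101656127569819
```

```bash
python3 -m creep '[[0,0,-0.3,0,0],[-0.2,0,-0.5,0,0],[-0.5,0,-0.45,0,0],[-0.8,0,-0.2,0,0],[-1,0,0,0,0],[-1,0,0,0,0],[-1,0,0,0,0],[-1,0,0,0,0],[-1,0,0,0,0],[-0.9,0,0,0,0],[-0.7,0,0,0,0],[-0.4,0,0,0,0]]' 55 && python3 -m creep '[[-0.2,0,0,0,0],[0,0,0,0,0],[0,0,0,0,0],[0,0,0,0,0],[0,0,0,0,0]]'
python3 - <<'E'
from h import *
s=st(); gy=org(s['position'])[1]; im=grab('side'); P=cloud(im); o=org(P)
m=(abs(o[...,0]+.054)<.013)&(o[...,1]<gy-.08)&(o[...,1]>gy-.3)&(P[...,2]>.2)&(P[...,2]<.33)
y,z=o[m][:,1],P[m][:,2]; c=np.polyfit(y,z,1); print(m.sum(),'tilt',np.degrees(np.arctan(c[0])),y.min()-gy,np.polyval(c,y.min()))
cv2.imwrite('pics/f9.png',im['pixels'])
E
```

```text
clock: 24.3
position: [0.4521, -0.0469, 0.2809]
ee_rot: [1.98, 2.439, 0.0]
force: [0.9, 1.1, -0.7]
width: 0.257
gripper_force: 55.0
clock: 24.92
position: [0.4535, -0.0531, 0.2806]
ee_rot: [1.977, 2.441, 0.0]
force: [-0.1, 0.2, -1.0]
width: 0.254
gripper_force: 55.0
t 24.93 pos [ 0.4535 -0.0531  0.2806] org [-0.0532  0.167 ] tooly deg 11.98 z [ 0. -0. -1.] F [-0.1  0.2 -1. ] w 0.25381809662378596 54.99968647956848 q [ 0.35  0.14 -0.39  1.85  0.06  1.16  0.15]
477 tilt 5.0020831441042315 -0.2687579637704992 0.2679675810528068
```

View pics/f9.png

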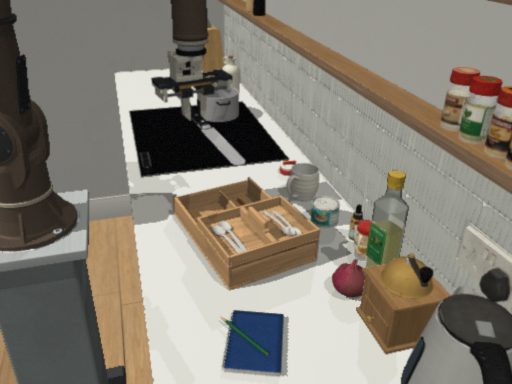

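```bash
python3 -c "
from cell import sign_off
print(sign_off())"
```

```text
the job is handed in; nothing more can be done
None
```

The job is handed in at about 25 s: the top tray is fully at the blade end, and the knife is held by its handle about 15 cm above the organiser's highest point, near level with the tip about 5° low. I saw no contact with the spoon, mug, timer or tin, and sign-off did not report a verdict.

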